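Hold the print clip open over the viewing board

TASK

Of the three steel spring clips parked on the rim of the white developing tray, take the wide print clip: squeeze its levers together so that the jaws let go of the rim before you lift it. Carry it to the upright viewing board and bring the gaping jaws down over the middle of the board's top edge, square to the board, with the edge about half-way into the jaws and neither jaw touching it. Finish while still holding the clip there, squeezed wide open, so that I can slip the wet test print in beside the board; do not let the clip bite or knock the board, do not drop it, and leave the narrow film clips, the beaker and the jar alone.

Things in the scene. Friction and masses are not known exactly. Their poses are not given: they have to be found in the camera images.
- clip_grip (a point): Grasp point of the wide steel print clip (jaws 70 mm wide, pointing down; two 36 mm wide levers pointing up; 70 g), midway between the levers, 30 mm above the pin. z: from jaws up to levers; x: the way the levers are squeezed and the jaws open; y: along the pin. Same either way round. It starts upright, biting the tray wall, pin on the rim, x square to the wall.
- clip_jaws (a point): Point of the same clip midway between its jaw tips, 37 mm below the pin (67 mm below clip_grip), at the height of the tips; same axes. The throat between the jaws is 32 mm deep, from the tips up to the underside of the pin.
- print_clip_lever (a joint): How far each lever of the wide clip is squeezed, rad: 0 = jaws biting the 4 mm tray wall (as at the start), 0.30 = squeezed to the stop, jaws gaping 26 mm at the tips and 20 mm at the upper end of the pads. A spring closes it again at once when it is let go.
- tray: White plastic developing tray, fixed, 190 x 260 mm and 55 mm high, wall 4 mm; origin under its centre, x and y along its sides. The clips stand in a row on the middle of its wall at x = -93 mm (the long side nearest the robot), about 85 mm from one to the next, in any order. Nothing else stands in it.
- film_clip_a_pin (a point): Pin of a narrow film clip: the same height and shape as the print clip but only 22 mm wide at the jaws (16 mm levers). Parked on the same rim; not to be disturbed. Axes as for clip_grip.
- film_clip_b_pin (a point): Pin of the other narrow film clip, the same again.
- viewing_board: White viewing board, 180 mm wide, 4 mm thick, standing upright in a black foot (200 x 64 mm, 22 mm high), fixed; top edge 180 mm above the sink floor. Origin under its centre; x square to the board's faces, y along its width, z up.
- board_edge (a point): Middle of the viewing board's top edge, at the very top, 180 mm above the sink floor; axes as the board's.
- beaker_mid (a point): Centre of a measuring beaker, 76 mm across, 100 mm high, standing beyond the work. Leave alone.
- jar_mid (a point): Centre of an amber storage jar, 68 mm across, 115 mm high, beyond the work. Leave alone.
- print_clip: The same clip's frame, origin on the pin, axes as clip_grip; at the start 59.5 mm above the sink floor. At rest the levers splay: 42 mm apart over their tops, 38 mm above the pin. Squeezed to their stop they stand parallel, 18 mm over their outer faces, tops 46 mm above the pin. This takes about 9 N on each; a firm grip (30 N) may rest on the stop.
Things that resemble listed ones, but are neither listed nor needed, are in the scene too. What is shaped like the print_clip but red is not meant. Leave any turquoise look-alike of the viewing_board alone.

How it is judged:
On the way, in this order (a step that is already met when the one before it is completed fails the run):
1. the wide clip's jaws are spread open while it is still on the tray rim (value of joint print_clip_lever above 0.2 rad and distance of print_clip from where it was at the start of the episode below 0.02 m and contact force between the fingers and print_clip above 1 N), for 0.1 s.
2. the open clip is lifted clear of the tray (height (world z) of print_clip above 0.105 m and value of joint print_clip_lever above 0.2 rad and contact force between print_clip and tray below 0.1 N), for 0.1 s.
At the end, for the whole second after the job is handed in: Fingers hold the wide clip squeezed open (lever over 0.22 rad), still, upright and square to the board (0.25 rad), jaw tips 8 to 29 mm below the top edge, centred on the board within 9 mm and on the edge's middle within 25 mm, touching neither board nor tray; bystanders within 12 to 15 mm (value of joint print_clip_lever above 0.22 rad and contact force between the fingers and print_clip above 2 N and contact force between print_clip and viewing_board below 0.2 N and contact force between print_clip and tray below 0.2 N and x of clip_jaws in the frame of board_edge between -0.009 and 0.009 m and y of clip_jaws in the frame of board_edge between -0.025 and 0.025 m and z of clip_jaws in the frame of board_edge between -0.029 and -0.008 m and angle between the x axis of print_clip and the x axis of viewing_board, either way round below 0.25 rad and angle between print_clip's own z axis and vertical below 0.25 rad and linear speed of print_clip below 0.03 m/s and distance of each of film_clip_a_pin, film_clip_b_pin from where it was at the start of the episode below 0.012 m and distance of each of beaker_mid, jar_mid from where it was at the start of the episode below 0.015 m); the arm keeps its last pose, push and grip.
It fails at once if the clip bites or knocks the viewing board (contact force between print_clip and viewing_board above 4 N).
It fails at once if the robot knocks the viewing board (contact force between the arm and viewing_board above 4 N).
It fails at once if the print clip is dropped (height (world z) of print_clip below 0.045 m).
It fails at once if a film clip is disturbed (distance of any of film_clip_a_pin, film_clip_b_pin from where it was at the start of the episode above 0.02 m).
It fails at once if a bystander vessel is disturbed (distance of any of beaker_mid, jar_mid from where it was at the start of the episode above 0.03 m).
It also fails if it takes over 40 s, if anything falls off the work surface, if the arm or the gripper's body presses on something with over 40 N, if the wrist force passes 120 N, or if a joint passes its speed limit or range.

ROBOT

A 7-joint arm with a two-finger parallel gripper is mounted at the origin on the work surface. World frame = base frame: x ahead of the robot, y to its left, z up, the work surface at z = 0. Lengths are in m, angles in rad, forces in N, time in s.
With the tool pointing down it reaches from about 0.35 to 0.9 m from the base axis. Payload 19.9 kg.
Tool frame: the origin (TCP) lies at the very end of the fingers, on their centre line; the grasp point (between the pads) lies 19 mm behind it; z points along the fingers, y is the line along which they close (so a half turn about z gives the same grasp; the last joint's range is limited). The gripper opens to 85 mm and grips with 20 to 120 N. Pads are 22 mm wide; open, the fingers measure 114 mm over their backs; the gripper's body (76 mm by 85 mm) begins 54 mm behind the grasp point. The pads swing forward as they close: fully open they stand 13 mm farther back than shut.
Start: joints at [1.24, 0.417, -0.01, 1.614, 0.005, 1.111, -0.053], TCP at [0.178, -0.599, 0.231] pointing down, gripper open.
Joint ranges: [-2.81, 2.81], [-0.39, 2.02], [-1.27, 1.25], [0.06, 2.57], [-1.19, 4.33], [0.19, 2], [-2.82, 2.82]. Speed limits (rad/s): [1.89, 1.89, 2.39, 2.39, 3.01, 3.01, 3.01].

INTERFACE

Orientations are given as a unit quaternion [x, y, z, w].
In Python, from rig import status, camera, get_calibration, bot gives the robot as it stands.
- The arm moves only by the tool play_rows, never from a script. Its argument "deltas" is a list of rows, each a list of 7 numbers: the closure in counts, from 0 (fully open) to 255 (shut), then the shift along the tool's x, y, z in mm, then the turn, a rotation vector about the tool's x, y, z in degrees. In form: [[grip, x, y, z, rx, ry, rz], ...]. A call has exactly 5 rows; each row is the pose to reach, as a shift and turn from the pose commanded when the call began, along the tool's axes at that moment; what a row does not reach only later rows make up. A row lasts 1/8 s, in which the tool goes at most 62.5 mm and 10.7 degrees, less where a joint would pass 70% of its speed; a pose out of reach is approached as far as the arm can. A call with a gripper value outside its range is refused whole. The fingers move at their own pace and stop on an object; "force" is the grip in N (left out, the last holds). Time passes only in rows, so rows that repeat a pose let the fingers close, or fill a call up. It gives the time, the measured TCP pose, the force, the opening and the grip force at its end, in the units of the state.
- status.get_state(): the state, without advancing time (a new reading comes with each control period).
- camera(name): name is "side" or "top" or "wrist"; returns the picture (480x640x3 uint8, red, green, blue); there is no depth.
- get_calibration(name): a dict with "mtx" (3x3 intrinsics, pixels), "R" (3x3) and "t" (3): a world point X has camera coordinates R X + t. Camera axes: x right, y down, z forward; pixel columns grow to the right and rows downward; lengths in m; the calibration is good to about 2 mm. The wrist camera is an equidistant fisheye: a pixel r from the principal point sees the ray r / f radians off the axis. A picture is of the moment at which its call begins: read the wrist's pose just before it. get_calibration takes no time and is no camera call; for the wrist camera it gives the pose at the moment of the call.
- bot.sign_off(): hands the job in; it is judged then, once.
The state is a dict: "clock": time; "q": joint angles; "joint_velocities": joint speeds; "effort": joint torques, N m; "eef_pos": TCP position; "orientation": TCP orientation; "force": force on the tool from outside, world axes, zero at the start; "ft_torque": the same for the moment, N m; "width": finger opening in m; "grasp_force": force on a finger pad.
Only numpy, scipy, OpenCV 4.12 (cv2) and the standard library are available. Lean on these libraries where they do the work, as an engineer would, in place of code of your own. Each camera call takes 0.05 s, during which the arm holds its last target. There are 200 camera calls.

## Working session

There is one attempt and no reset: what is moved stays moved. The work goes in short steps, Python scripts to look and compute and a tool call to move; the robot and the scene stay as the last step left them, time stands still between calls to the robot, and variables do not carry over. Pictures are saved under pics/ and viewed, at most 10 in all, crops included, and the job is handed in when it is done.

Besides the shell and the picture viewer there is one more tool, called after "Emit:" as name([rows], argument=value, ...), one row to a line, values as JSON. play_rows: Moves the arm, as the interface text tells. Its arguments: {"type":"object","properties":{"deltas":{"type":"array"},"force":{"type":"number"}},"required":["deltas"]}

```bash
mkdir -p pics; python3 - <<'E'
from rig import status, camera, get_calibration, bot
import cv2,numpy as np
for n in("top","side"):
    im=camera(n); cv2.imwrite(f"pics/{n}0.png",im[:,:,::-1]); c=get_calibration(n); print(n,c)
s=status.get_state(); print(s)
E
ls
```

```text
top {'mtx': array([[442.24865623,   0.        , 323.99712888],
       [  0.        , 442.24865623, 242.16196373],
       [  0.        ,   0.        ,   1.        ]]), 'R': array([[-0.02423003, -0.99956903, -0.01657293],
       [-0.99380568,  0.02588222, -0.10807582],
       [ 0.10845819,  0.01385159, -0.9940045 ]]), 't': array([8.13428665e-04, 5.63416413e-01, 8.65139183e-01])}
side {'mtx': array([[618.90968762,   0.        , 316.6244062 ],
       [  0.        , 618.90968762, 244.49258704],
       [  0.        ,   0.        ,   1.        ]]), 'R': array([[-0.76305993, -0.64590221, -0.02344965],
       [-0.34231282,  0.43464626, -0.83300934],
       [ 0.54823488, -0.62760893, -0.55276175]]), 't': array([0.4223071 , 0.31427766, 0.82154356])}
{'clock': 0.1, 'q': array([ 1.24049702,  0.41793977, -0.0103114 ,  1.61407054,  0.0046943 ,
        1.11069824, -0.05298974]), 'joint_velocities': array([ 4.35073699e-04, -2.43499495e-03, -4.94074186e-05, -1.86809965e-03,
        1.96487088e-04, -2.12181953e-04,  8.79423602e-04]), 'effort': array([ 2.35529013e-03, -8.65815997e+01,  6.80899266e-01, -4.35634267e+01,
        1.92971982e-02,  4.91669867e-03, -3.04183038e-05]), 'eef_pos': array([ 0.17791604, -0.59883629,  0.23072514]), 'orientation': array([ 9.89590655e-01,  1.43909824e-01, -1.16253078e-04, -5.33468220e-04]), 'force': array([ 0.53543611, -0.28504362, -0.4434768 ]), 'ft_torque': array([ 0.0228441 , -0.03464889, -0.01527646]), 'grasp_force': 0.0, 'width': 0.08522030759575489}
pics
```

View pics/top0.png

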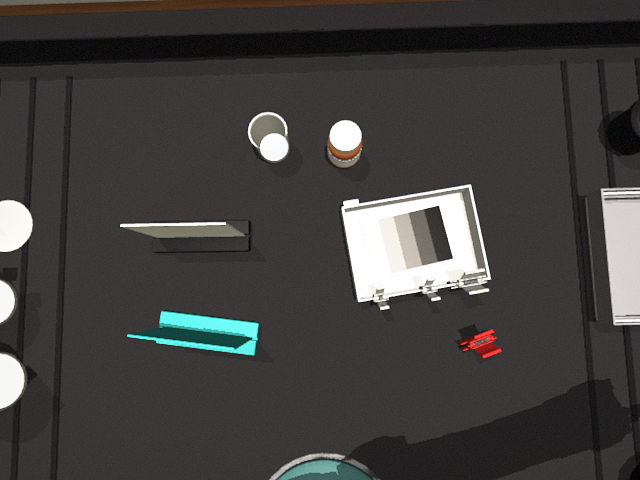

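View pics/side0.png

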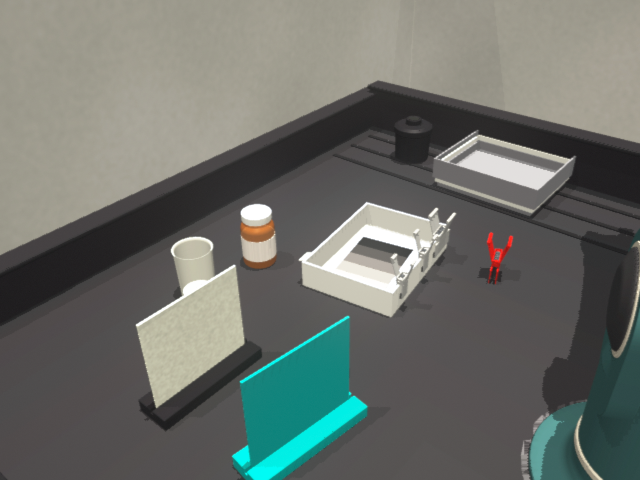

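Top view: the white board stands at left (top edge about (121,224)-(245,223)), with the turquoise look-alike at (195,335). The tray is at (415,240). Candidates on its near rim are the clips at (380,297), (430,290) and (470,282); a red one lies at (480,343). The clip at (470,282) looks clearly widest. I'll confirm it in an enlarged crop.

```bash
cat > h.py <<'E'
import numpy as np
from rig import get_calibration
def ray(n,p,c=None):
    c=c or get_calibration(n); R,t,K=c["R"],c["t"],c["mtx"]
    d=R.T@np.linalg.solve(K,[p[0],p[1],1.]); return -R.T@t,d/np.linalg.norm(d)
def plane(n,p,z):
    o,d=ray(n,p); return o+d*(z-o[2])/d[2]
def tri(p,q):
    a,u=ray("top",p); b,v=ray("side",q)
    s=np.linalg.lstsq(np.c_[u,-v],b-a,rcond=None)[0]
    P,Q=a+u*s[0],b+v*s[1]; return (P+Q)/2,np.linalg.norm(P-Q)
def proj(n,X):
    c=get_calibration(n); k=c["mtx"]@(c["R"]@X+c["t"]); return k[:2]/k[2]
E
python3 - <<'E'
import cv2,numpy as np
from h import *
t=cv2.imread("pics/top0.png"); s=cv2.imread("pics/side0.png")
a=cv2.resize(t[255:315,350:500],None,fx=4,fy=4,interpolation=cv2.INTER_CUBIC)
b=cv2.resize(s[195:315,370:470],None,fx=3,fy=3,interpolation=cv2.INTER_CUBIC)
c=cv2.resize(t[210:260,110:260],None,fx=4,fy=4,interpolation=cv2.INTER_CUBIC)
o=np.zeros((600,800,3),np.uint8); o[:240,:600]=a; o[240:440,:600]=c
b=cv2.resize(b,(200,240)); o[:240,600:]=b
cv2.imwrite("pics/crop.png",o)
print("board",plane("top",(121,224),.18),plane("top",(245,223),.18),tri((121,224),(138,302)),tri((243,222),(237,268)))
for p in((359,300),(489,278)):print("rim",plane("top",p,.055))
for p,q in(((380,297),(397,278)),((430,290),(418,253)),((470,282),(437,235))):print(plane("top",p,.06),tri(p,q))
E
```

```text
board [0.58712621 0.33005617 0.18      ] [0.58317116 0.11791714 0.18      ] (array([0.58498014, 0.31870802, 0.20978892]), np.float64(0.007316396832053259)) (array([0.59427098, 0.13080472, 0.15518722]), np.float64(0.01358206353855138))
rim [ 0.4460166 -0.0788279  0.055    ]
rim [ 0.48232058 -0.3321147   0.055     ]
[ 0.45090142 -0.11914348  0.06      ] (array([ 0.45475918, -0.11662166,  0.05742913]), np.float64(0.009579484530142632))
[ 0.46197997 -0.21583156  0.06      ] (array([ 0.4680704 , -0.21237863,  0.05530612]), np.float64(0.015037202323536204))
[ 0.47544338 -0.29343475  0.06      ] (array([ 0.47892613, -0.29390356,  0.05045576]), np.float64(0.008286057437383343))
```

View pics/crop.png

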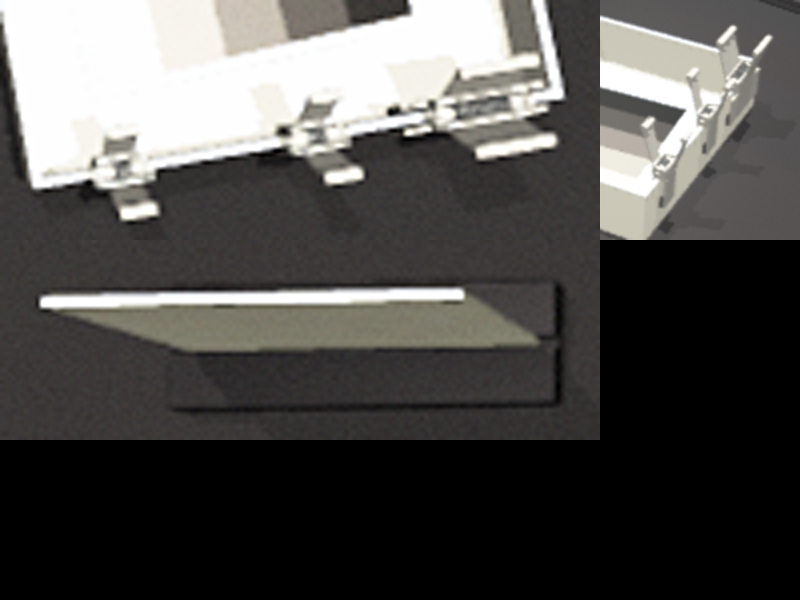

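The crop confirms it: the rightmost clip (top ~(470,282)) has jaws and levers more than twice as wide as the others. It is steel, not red, so it is the print clip. Board top edge runs (120,225)-(226,223.5) in top.

```bash
python3 - <<'E'
from h import *
from rig import status
A,B=(120,225.3),(226,223.6)
print(plane("top",A,.18),plane("top",B,.18),tri(A,(139,303)),tri(B,(236,269)))
# lever tops z~0.0975 : near (478.7,291.5) far (475,272); pin (470.5,282)
for n,p,z in(("near",(478.7,291.5),.0975),("far",(475,272),.0975),("pin",(470.5,282),.0595)):print(n,plane("top",p,z))
# side: lever tops, crop coords (728,33),(763,45) -> scale 2
f=lambda x,y:(370+(x-600)/2,195+y/2)
print("tri far",tri((475,272),f(728,33)),"near",tri((478.7,291.5),f(763,45)))
s=status.get_state();print(s["eef_pos"])
E
```

```text
[0.5849296  0.33171681 0.18      ] [0.58300733 0.15029953 0.18      ] (array([0.58236856, 0.31962848, 0.210192  ]), np.float64(0.006135781869165979)) (array([0.58354252, 0.1516212 , 0.17161289]), np.float64(0.001997374933030887))
near [ 0.45725472 -0.29665241  0.0975    ]
far [ 0.49320742 -0.29206692  0.0975    ]
pin [ 0.47542525 -0.29454976  0.0595    ]
tri far (array([ 0.4932951 , -0.29084491,  0.10083262]), np.float64(0.0004826757840528157)) near (array([ 0.45734045, -0.29652881,  0.09769099]), np.float64(0.00020296467540510712))
[ 0.17791604 -0.59883629  0.23072514]
```

Emit:
play_rows([
  [0,74,-41,0,0,0,-10],
  [0,148,-83,0,0,0,-20],
  [0,222,-124,0,0,0,-30],
  [0,296,-165,0,0,0,-40],
  [0,371,-207,0,0,0,-50],
], force=30)

```text
clock: 0.72
eef_pos: [0.3973, -0.3738, 0.2313]
orientation: [0.835, 0.551, -0.0, -0.0]
force: [0.8, -0.7, 0.0]
width: 0.0851
grasp_force: 0.0
```

```bash
cat > mv.py <<'E'
import sys,numpy as np
from scipy.spatial.transform import Rotation as Ro
from rig import status
def go(x,y,z,yaw):
    s=status.get_state(); R=Ro.from_quat(s["orientation"])
    T=Ro.from_matrix(np.c_[[np.cos(yaw),np.sin(yaw),0],[np.sin(yaw),-np.cos(yaw),0],[0,0,-1]])
    print("t",round(s["clock"],2),"pos",s["eef_pos"].round(4),"w",round(s["width"],4),"gf",round(s["grasp_force"],1),"F",s["force"].round(1),"q",s["q"].round(2))
    print("delta mm",(R.inv().apply(np.array([x,y,z])-s["eef_pos"])*1e3).round(1),"deg",np.degrees((R.inv()*T).as_rotvec()).round(1))
if __name__=="__main__": go(*map(float,sys.argv[1:]))
E
python3 mv.py .4754 -.2944 .17 1.714
```

```text
t 0.72 pos [ 0.3973 -0.3738  0.2313] w 0.0851 gf 0.0 F [ 0.8 -0.7  0. ] q [ 0.95  0.29 -0.3   1.81  0.1   1.06  0.21]
delta mm [103.7  40.7  61.2] deg [ -0.    0.  -31.3]
```

Emit:
play_rows([
  [0,40,16,5,0,0,-10],
  [0,80,32,20,0,0,-20],
  [0,104,41,40,0,0,-31],
  [0,104,41,61,0,0,-31],
  [0,104,41,61,0,0,-31],
])

```text
clock: 1.35
eef_pos: [0.4744, -0.2959, 0.1689]
orientation: [0.659, 0.752, -0.0, -0.002]
force: [0.7, -0.3, 0.7]
width: 0.0854
grasp_force: 0.0
```

```bash
python3 mv.py .4754 -.2944 .17 1.714; python3 - <<'E'
from rig import camera,get_calibration
import cv2,pickle
c=get_calibration("wrist");im=camera("wrist");cv2.imwrite("pics/w1.png",im[:,:,::-1]);pickle.dump(c,open("w1.pkl","wb"));print(c)
E
```

```text
t 1.35 pos [ 0.4744 -0.2959  0.1689] w 0.0854 gf 0.0 F [ 0.7 -0.3  0.7] q [ 0.84  0.4  -0.43  1.83  0.2   0.96  0.47]
delta mm [ 1.3  1.2 -1.1] deg [-0.1 -0.1 -0.7]
{'mtx': array([[371.64829954,   0.        , 317.43875283],
       [  0.        , 371.64829954, 238.46807222],
       [  0.        ,   0.        ,   1.        ]]), 'R': array([[ 0.99136717,  0.13111074, -0.00105171],
       [ 0.12484857, -0.94150617,  0.31301593],
       [ 0.04004956, -0.31044502, -0.94974729]]), 't': array([-0.43190949, -0.35803034,  0.21093939])}
```

View pics/w1.png

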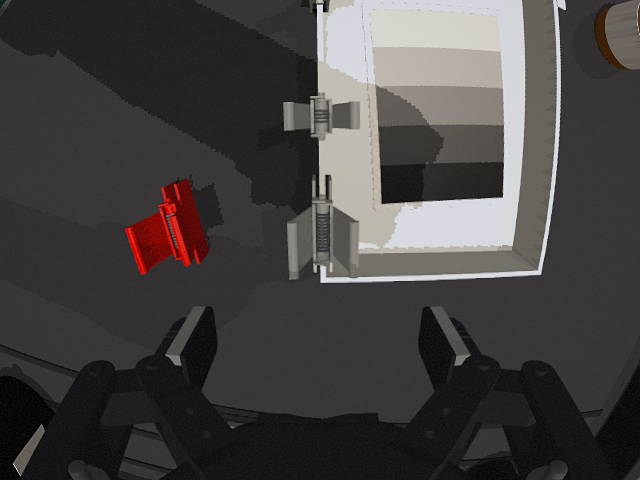

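Wrist view: the wide clip is ahead of the open fingers, with lever tops centred at about (293,250) and (354,249) and its spring/pin at (322,232). The fingers show at (190,335) and (445,335).

```bash
cat >> h.py <<'E'
def wplane(c,p,z):
    K=c["mtx"];v=(np.array(p)-K[:2,2])/K[0,0];r=np.linalg.norm(v)
    d=c["R"].T@np.r_[np.sin(r)*v/r,np.cos(r)]; o=-c["R"].T@c["t"]; return o+d*(z-o[2])/d[2]
E
python3 - <<'E'
from h import *;import pickle
c=pickle.load(open("w1.pkl","rb"))
for p,z in(((293,250),.0975),((354,249),.0975),((322,232),.0625),((293,222),.0975),((293,278),.0975),((354,220),.0975),((354,278),.0975),((319,20),.055),((322,280),.055)):print(p,wplane(c,p,z).round(4))
E
```

```text
(293, 250) [ 0.4596 -0.2945  0.0975]
(354, 249) [ 0.4967 -0.2889  0.0975]
(322, 232) [ 0.4775 -0.2913  0.0625]
(293, 222) [ 0.4576 -0.2767  0.0975]
(293, 278) [ 0.4616 -0.3132  0.0975]
(354, 220) [ 0.4937 -0.2706  0.0975]
(354, 278) [ 0.4999 -0.3082  0.0975]
(319, 20) [ 0.4559 -0.1445  0.055 ]
(322, 280) [ 0.4831 -0.3314  0.055 ]
```

```bash
python3 mv.py .477 -.2925 .0705 1.714
```

```text
t 1.4 pos [ 0.4749 -0.2963  0.1701] w 0.0855 gf 0.0 F [ 0.1 -0.7  0.6] q [ 0.84  0.4  -0.43  1.83  0.2   0.96  0.47]
delta mm [ 3.4  2.7 99.6] deg [-0.1 -0.1 -0.7]
```

Emit:
play_rows([
  [0,3,2.5,25,0,0,-0.7],
  [0,3,2.5,50,0,0,-0.7],
  [0,3,2.5,75,0,0,-0.7],
  [0,3,2.5,99,0,0,-0.7],
  [0,3,2.5,99,0,0,-0.7],
])

```text
clock: 2.02
eef_pos: [0.4767, -0.2932, 0.0709]
orientation: [0.655, 0.756, -0.0, -0.001]
force: [-0.2, -0.3, 0.4]
width: 0.0856
grasp_force: 0.0
```

Emit:
play_rows([
  [120,0,0,0,0,0,0],
  [170,0,0,0,0,0,0],
  [255,0,0,0,0,0,0],
  [255,0,0,0,0,0,0],
  [255,0,0,0,0,0,0],
], force=30)

```text
clock: 2.65
eef_pos: [0.478, -0.2936, 0.0728]
orientation: [0.654, 0.756, 0.0, 0.001]
force: [-2.9, 1.0, 14.5]
width: 0.0168
grasp_force: 31.7
```

```bash
python3 mv.py .477 -.2925 .0705 1.714; python3 - <<'E'
from rig import camera,get_calibration
import cv2,numpy as np
a=camera("side")[:,:,::-1];b=camera("wrist")[:,:,::-1]
cv2.imwrite("pics/g.png",np.hstack([cv2.resize(a[150:350,350:550],(400,400)),cv2.resize(b[120:420,170:470],(400,400))]))
E
```

```text
t 2.65 pos [ 0.478  -0.2936  0.0728] w 0.0168 gf 31.7 F [-2.9  1.  14.5] q [ 0.8   0.54 -0.39  1.89  0.28  0.77  0.4 ]
delta mm [ 1.2 -0.9  2.2] deg [0.1 0.1 0. ]
```

View pics/g.png

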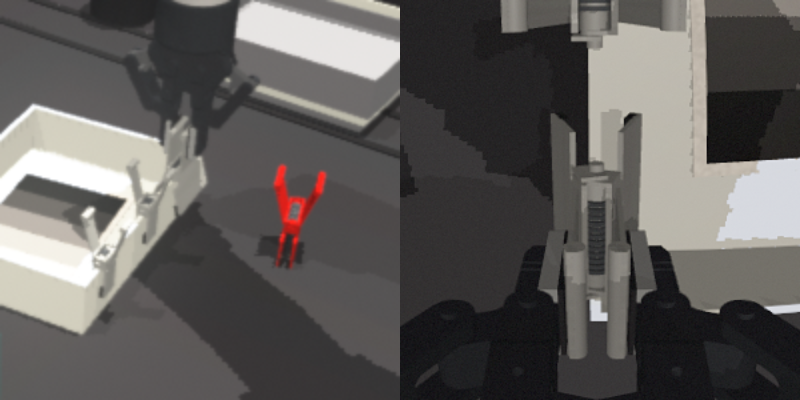

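The clip is held with both levers squeezed parallel in the pads, and the jaws straddle the rim wide open. The neighbouring film clips are untouched. Next I lift it straight up.

Emit:
play_rows([
  [255,0,0,-6,0,0,0],
  [255,0,0,-25,0,0,0],
  [255,0,0,-50,0,0,0],
  [255,0,0,-90,0,0,0],
  [255,0,0,-130,0,0,0],
])

```text
clock: 3.38
eef_pos: [0.4772, -0.2928, 0.2037]
orientation: [0.654, 0.756, 0.0, 0.0]
force: [-0.6, -0.5, -0.6]
width: 0.0169
grasp_force: 30.0
```

```bash
python3 mv.py .584 .10 .30 1.56
```

```text
t 3.38 pos [ 0.4772 -0.2928  0.2037] w 0.0169 gf 30.0 F [-0.6 -0.5 -0.6] q [ 0.85  0.36 -0.44  1.8   0.18  1.02  0.49]
delta mm [373.4 162.1 -96.3] deg [0.  0.  8.9]
```

Emit:
play_rows([
  [255,20,9,-40,0,0,1],
  [255,60,26,-75,0,0,2],
  [255,105,46,-96,0,0,4],
  [255,150,65,-96,0,0,5],
  [255,200,87,-96,0,0,6],
])

```text
clock: 4.0
eef_pos: [0.5347, -0.0813, 0.2989]
orientation: [0.694, 0.72, 0.0, 0.001]
force: [1.0, 0.2, -0.4]
width: 0.0171
grasp_force: 30.0
```

Emit:
play_rows([
  [255,50,10,0,0,0,1],
  [255,90,25,0,0,0,2],
  [255,130,40,0,0,0,3],
  [255,160,50,0,0,0,3],
  [255,170,55,0,0,0,3],
])

```text
clock: 4.62
eef_pos: [0.5829, 0.0915, 0.2984]
orientation: [0.711, 0.703, 0.0, -0.0]
force: [-0.4, -0.3, -0.4]
width: 0.0172
grasp_force: 30.0
```

```bash
python3 mv.py .584 .241 .30 1.56; python3 - <<'E'
from rig import camera,get_calibration
import cv2,pickle
c=get_calibration("wrist");im=camera("wrist");cv2.imwrite("pics/w2.png",im[:,:,::-1]);pickle.dump(c,open("w2.pkl","wb"))
E
```

```text
t 4.62 pos [0.5829 0.0915 0.2984] w 0.0172 gf 30.0 F [-0.4 -0.3 -0.4] q [ 0.28  0.36 -0.63  1.61  0.22  1.25 -0.4 ]
delta mm [149.5  -0.4  -1.5] deg [ 0. -0.  0.]
```

View pics/w2.png

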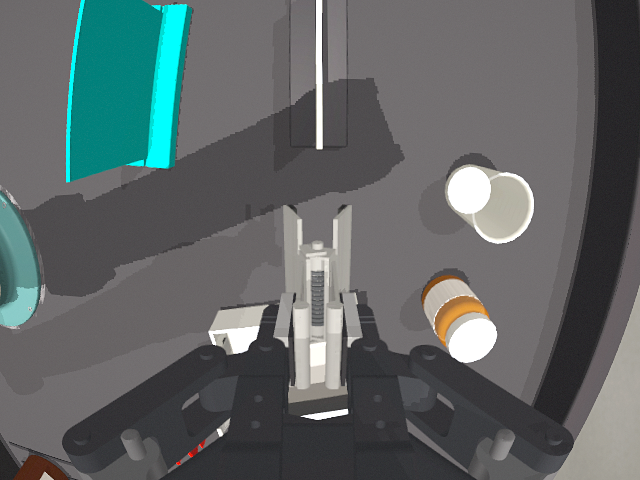

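Wrist view: the clip is held upright and square, gaping (front jaw ends at (289,207) and (350,207), centre ~319). The board's top edge is dead ahead, from (319.5,148) up to (318,0), slightly off vertical.

```bash
python3 - <<'E'
from h import *;import pickle,cv2
c=pickle.load(open("w2.pkl","rb"))
im=cv2.imread("pics/w2.png").astype(int).min(2)
pts=[]
for r in(5,30,55,80,105,130,147):
    x=np.flatnonzero(im[r,290:350]>200)+290
    if len(x): pts.append((x.mean(),r)); print(r,x.min(),x.max(),wplane(c,pts[-1],.18).round(4))
for z in(.248,.28):print(wplane(c,(289,207),z).round(4),wplane(c,(350,207),z).round(4),wplane(c,(318,245),z))
E
```

```text
5 316 321 [0.586  0.2565 0.18  ]
30 316 321 [0.5857 0.2375 0.18  ]
55 316 321 [0.5855 0.2191 0.18  ]
80 316 321 [0.5854 0.2012 0.18  ]
105 317 321 [0.5855 0.1835 0.18  ]
130 317 321 [0.5853 0.1659 0.18  ]
147 317 322 [0.5856 0.1539 0.18  ]
[0.5685 0.1271 0.248 ] [0.6012 0.1268 0.248 ] [0.58379777 0.10542033 0.248     ]
[0.571  0.1348 0.28  ] [0.5983 0.1345 0.28  ] [0.58380949 0.1166424  0.28      ]
```

Emit:
play_rows([
  [255,35,0,0,0,0,0],
  [255,75,0,0,0,0,0],
  [255,115,0,0,0,0,0],
  [255,150,0,0,0,0,0],
  [255,150,0,0,0,0,0],
])

```text
clock: 5.3
eef_pos: [0.5843, 0.241, 0.2978]
orientation: [0.711, 0.703, 0.0, -0.0]
force: [0.4, 0.4, -1.5]
width: 0.0172
grasp_force: 30.0
```

```bash
python3 mv.py .584 .241 .30 1.56; python3 - <<'E'
from rig import camera,get_calibration
import cv2,numpy as np
a=camera("side")[:,:,::-1];b=camera("top")[:,:,::-1]
cv2.imwrite("pics/s3.png",a);cv2.imwrite("pics/t3.png",b)
cv2.imwrite("pics/v3.png",cv2.resize(a[170:370,100:280],(540,600),interpolation=cv2.INTER_CUBIC))
E
```

```text
t 5.3 pos [0.5843 0.241  0.2978] w 0.0172 gf 30.0 F [ 0.4  0.4 -1.5] q [ 0.03  0.45 -0.65  1.5   0.28  1.29 -0.67]
delta mm [ 0.  -0.3 -2.2] deg [-0. -0.  0.]
```

View pics/v3.png

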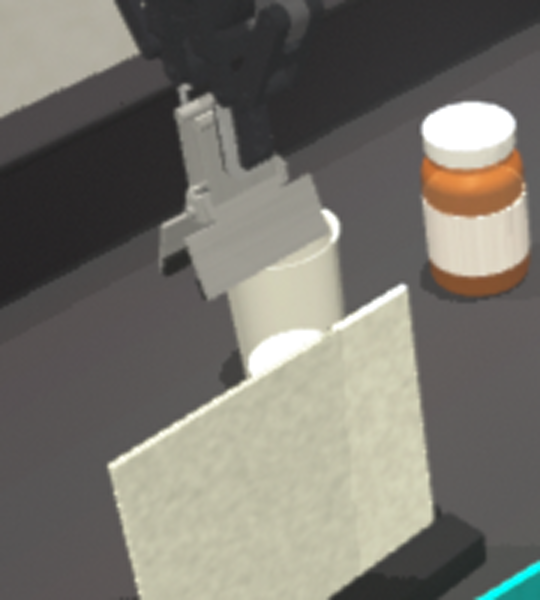

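Side view: the clip hangs gaping above the board's middle, parallel to the edge. Near-jaw tip corners are at crop (208,298) and (327,238), and the board edge runs (110,467)-(407,287).

```bash
python3 - <<'E'
from h import *
f=lambda x,y:(100+x/3,170+y/3)
def px(p,X):
    o,d=ray("side",p); return (o+d*(X-o[0])/d[0]).round(4)
for p in((208,298),(327,238)):print("tip",px(f(*p),.570))
for p in((110,467),(407,287)):print("edge",px(f(*p),.583))
E
```

```text
tip [0.57   0.2753 0.247 ]
tip [0.57   0.2061 0.2424]
edge [0.583  0.3332 0.1805]
edge [0.583  0.1507 0.1774]
```

Emit:
play_rows([
  [255,1,0,15,0,0,0],
  [255,1,0,30,0,0,0],
  [255,1,0,45,0,0,0],
  [255,1,0,57,0,0,0],
  [255,1,0,57,0,0,0],
])

```text
clock: 6.02
eef_pos: [0.5847, 0.2402, 0.2392]
orientation: [0.712, 0.702, -0.001, -0.0]
force: [0.0, 0.4, -0.4]
width: 0.017
grasp_force: 30.0
```

```bash
python3 mv.py .585 .242 .2135 1.56; python3 - <<'E'
from rig import camera,get_calibration
import cv2,numpy as np,pickle
c=get_calibration("wrist");pickle.dump(c,open("w4.pkl","wb"))
b=camera("wrist")[:,:,::-1];a=camera("side")[:,:,::-1]
cv2.imwrite("pics/v4.png",np.hstack([cv2.resize(b[0:300,220:420],(400,600)),cv2.resize(a[220:370,130:230],(400,600),interpolation=cv2.INTER_CUBIC)]))
E
```

```text
t 6.03 pos [0.5847 0.2402 0.2392] w 0.017 gf 30.0 F [ 0.   0.4 -0.4] q [ 0.02  0.5  -0.64  1.57  0.31  1.18 -0.69]
delta mm [ 1.8  0.4 25.7] deg [-0.1  0.  -0.1]
```

View pics/v4.png

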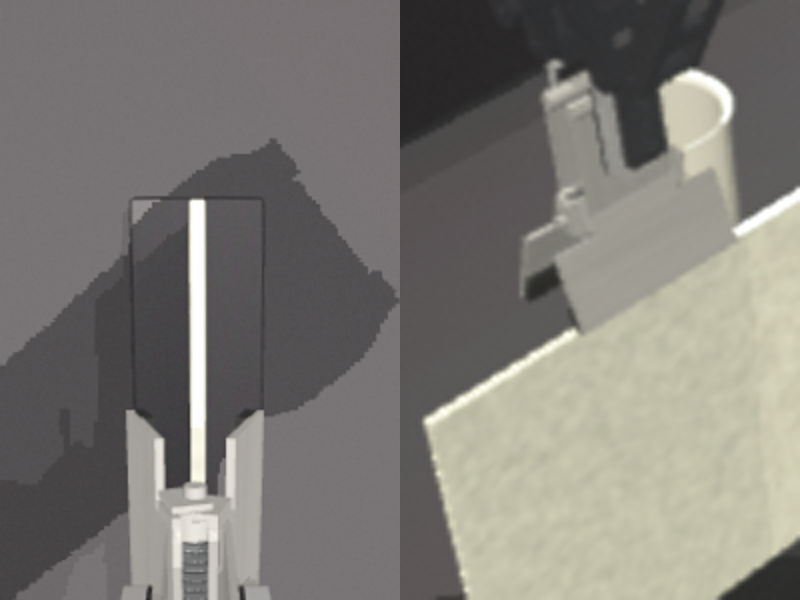

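The wrist crop shows the edge (column ~198) midway between the jaws (127..264). The side crop shows the tips just above the edge, parallel to it. I go down the remaining 26 mm.

Emit:
play_rows([
  [255,0,0.5,7,0,0,0],
  [255,0,0.5,14,0,0,0],
  [255,1,0.5,21,0,0,0],
  [255,1,0.5,26,0,0,0],
  [255,1,0.5,26,0,0,0],
])

```text
clock: 6.75
eef_pos: [0.5853, 0.2414, 0.2138]
orientation: [0.712, 0.702, -0.0, -0.0]
force: [-0.1, -0.4, -1.1]
width: 0.0167
grasp_force: 30.0
```

Emit:
play_rows([
  [255,0,0,0,0,0,0],
  [255,0,0,0,0,0,0],
  [255,0,0,0,0,0,0],
  [255,0,0,0,0,0,0],
  [255,0,0,0,0,0,0],
])

```text
clock: 7.38
eef_pos: [0.5855, 0.2414, 0.2143]
orientation: [0.712, 0.702, -0.0, -0.0]
force: [0.5, -0.6, -0.9]
width: 0.0171
grasp_force: 30.0
```

```bash
python3 mv.py .585 .242 .2135 1.56; python3 - <<'E'
from rig import camera
import cv2,numpy as np
b=camera("wrist")[:,:,::-1];a=camera("side")[:,:,::-1]
cv2.imwrite("pics/v5.png",np.hstack([cv2.resize(b[0:300,220:420],(400,600)),cv2.resize(a[220:370,130:230],(400,600),interpolation=cv2.INTER_CUBIC)]))
E
```

```text
t 7.38 pos [0.5855 0.2414 0.2143] w 0.0171 gf 30.0 F [ 0.5 -0.6 -0.9] q [ 0.01  0.52 -0.63  1.59  0.33  1.14 -0.71]
delta mm [ 0.6 -0.5  0.8] deg [-0.  -0.  -0.1]
```

View pics/v5.png

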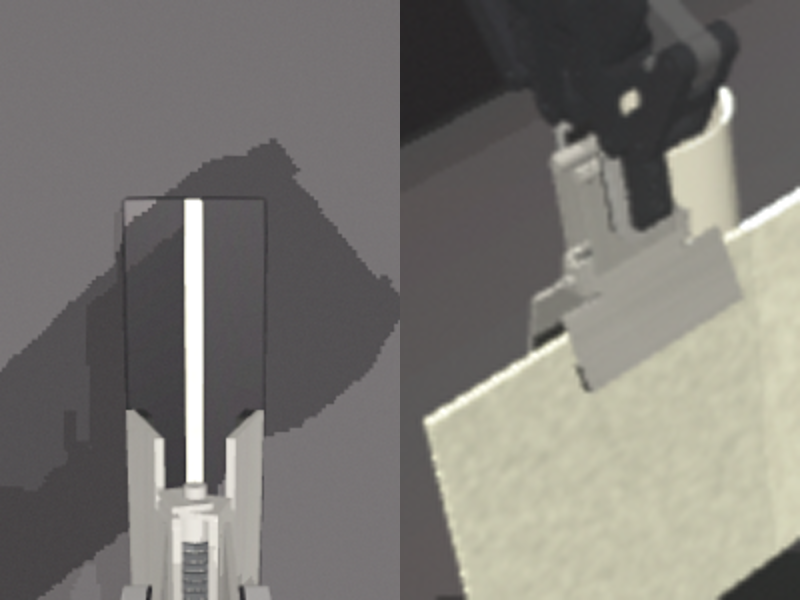

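The edge (column ~194) is midway between the jaws (127..264) and about half-way into the throat. There is no contact force and the grip holds at 30 N. I'm handing in.

```bash
python3 -c "
from rig import bot; print(bot.sign_off())"
```

```text
the job is handed in; nothing more can be done
None
```

The wide print clip is held squeezed open over the middle of the viewing board's top edge, edge about half-way in and no contact force at the wrist; I handed it in at about 7.5 s, and no verdict came back.

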